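Screw down the rolling mill and feed up the brass strip

ROBOT

A 7-joint arm with a two-finger parallel gripper is mounted at the origin on the work surface. World frame = base frame: x ahead of the robot, y to its left, z up, the work surface at z = 0. Lengths are in m, angles in rad, forces in N, time in s.
With the tool pointing down it reaches from about 0.4 to 0.75 m from the base axis. Payload 19.5 kg.
Tool frame: the origin (TCP) lies at the very end of the fingers, on their centre line; the grasp point (between the pads) lies 19 mm behind it; z points along the fingers, y is the direction in which the jaws open and shut (so a half turn about z gives the same grasp; the last joint's range is limited). The gripper opens to 85 mm and grips with 20 to 120 N. Pads are 22 mm wide; open, the fingers measure 114 mm over their backs; the gripper's body (76 mm by 85 mm) begins 54 mm behind the grasp point. The pads swing forward as they close: fully open they stand 13 mm farther back than shut.
Start: joints at [-1.327, 0.707, -0.028, 1.485, 0.022, 0.951, -0.075], TCP at [0.162, 0.552, 0.198] pointing down, gripper open.
Joint ranges: [-2.71, 2.71], [-0.32, 2.16], [-1.57, 1.52], [0, 2.45], [-1.46, 4.6], [0, 2.02], [-2.83, 2.83]. Speed limits (rad/s): [1.89, 1.89, 2.57, 2.57, 3.01, 3.01, 3.01].

INTERFACE

Orientations are given as a 3x3 rotation matrix whose columns are the frame's x, y, z axes.
In Python, from rig import robot gives the robot as it stands.
- The arm moves only by the tool jog_arm, never from a script. Its argument "plan" is a list of rows, each a list of 3 entries, a list of its own where there are three numbers: the finger opening in cm, from 0 to 8.54, then the shift along the tool's x, y, z in cm, then the turn about the tool's z in degrees. In form: [[jaw, [tx, ty, tz], yaw], ...]. A call has 1 to 12 rows; each row shifts and turns the commanded pose from where the row before left it, along the tool's axes as they then stand; what a row does not reach is not made up. A row lasts 1/10 s, in which the tool goes at most 50 mm and 8.59 degrees, less where a joint would pass 70% of its speed; a pose out of reach is approached as far as the arm can. A call with a gripper value outside its range is refused whole. The fingers move at their own pace and stop on an object; "force" is the grip in N (left out, the last holds). Time passes only in rows, so rows that do not move let the fingers close. It gives the time, the measured TCP pose, the force and the opening at its end, in the units of the state.
- robot.sense(): the state, without advancing time (a new reading comes with each control period).
- robot.snapshot(name): name is "side" or "top" or "wrist"; returns (picture, depth): 420x560x3 uint8, blue, green, red; 420x560 float32, m along the optical axis (not along the pixel's ray), 0 where there is no reading.
- robot.calibration(name): a dict with "vertical_fov" (degrees; the focal length in pixels is half the picture's height over the tangent of half this angle, whatever the lens; pixels are square), "cx", "cy" (the principal point, pixels), "world_from_camera" (4x4, takes a point from camera to world coordinates). Camera axes: x right, y down, z forward; pixel columns grow to the right and rows downward; lengths in m; the calibration is good to about 2 mm. A picture is of the moment at which its call begins: read the wrist's pose just before it. calibration takes no time and is no camera call; for the wrist camera it gives the pose at the moment of the call.
- robot.job_done(): hands the job in, once; it reports no verdict.
The state is a dict: "time_s": time; "q": joint angles; "qd": joint speeds; "tau": joint torques, N m; "eef_pos": TCP position; "tcp_rot": TCP orientation; "wrist_force": force on the tool from outside, world axes, zero at the start; "ft_torque": the same for the moment, N m; "grip_width": finger opening in m.
Only numpy, scipy, OpenCV 4.12 (cv2) and the standard library are available. Lean on these libraries where they do the work, as an engineer would, in place of code of your own. Each camera call takes 0.05 s, during which the arm holds its last target.

TASK

Get the hand rolling mill ready for its next pass without picking anything up. With a fingertip, push the T-bar on top of the mill round clockwise (seen from above) until the pointer on its hub stands on the long mark of the dial; then push the brass strip that lies on the feed table along, end on, until its front edge stops against the rolls. Leave it lying flat between the guides, leave the pointer on the mark, and leave everything else on the bench where it is.

Things in the scene. Friction and masses are not known exactly. Their poses are not given: they have to be found in the camera images.
- mill: Grey rolling mill, bolted down, upright. Origin: centre of its base's underside; z up; own x = feed direction (feed table on the -x side), rolls along own y (50 mm diameter, 90 mm long). Base 150 (x) x 200 (y) mm, frame 92 x 156 mm, 205 mm high; on top a dial plate, 112 mm diameter, top at 223 mm. The T-bar turns about the vertical line through this origin.
- feed_end (a point): Middle of the outer end of the steel feed table, on its top face, 150 mm from the mill's centre along own -x, 100 mm above the bench. The table is 86 mm wide, 6 mm thick and runs level towards the rolls; two guide bars on it, 6 mm high and 54 mm apart inside, keep the strip straight.
- nip (a point): Where the strip's front edge (middle of its underside) comes to rest against the upper roll: 12 mm before the mill's centre (own -x), 100 mm above the bench.
- tbar (a joint): T-bar angle, rad: 0 with the pointer on the long mark, negative before it, growing as the bar turns clockwise seen from above. Starts between -2.6 and -1.2; end stops at -3.1 and 2.0. Takes about 0.12 N m (some 2 N on an arm) and stays where it is left; if it goes too far it can be pushed back.
- bar_arm (a point): Point on the T-bar's level steel bar (10 mm thick, at height 268 mm), 55 mm from the turning axis; the bar runs 80 mm to each side of the hub, with an 18 mm ball at each end. Hub 22 mm diameter, top at 275 mm. Under the bar only the pointer (top 229 mm) stands above the dial. Seen from above this arm is 90 degrees clockwise of the pointer; the other is opposite.
- pointer_tip (a point): Tip of the flat black pointer on the T-bar's hub, 50 mm from the turning axis, at right angles to the bar, just above the dial plate.
- dial_mark (a point): Middle of the long thick black mark on the dial plate, 40 mm from the turning axis, on the feed table's side of the mill (straight out along the mill's own -x). The other 23 marks are short and thin, 15 degrees apart.
- strip: Loose brass strip, 160 (x) x 40 (y) x 6 mm, 0.26 to 0.4 kg, flat on the feed table between the guides. Origin: centre of its underside; own x along it, towards the rolls: front edge at +80 mm, rear end at -80 mm. The rear end always overhangs the table's outer end (by 20 mm or more) and is free to be pushed. Starts 19 to 44 mm short of the rolls; slides with 1 to 3 N.
- crank: Bystander: the mill's crank, taken off and lying behind the mill: flat steel arm 190 mm long with a 92 mm wooden grip standing up at one end. Origin at the middle of the arm, underside.
- oil: Bystander: small amber oil bottle, 42 mm diameter, 95 mm high, beside the feed table on the far side. Origin under its centre.
- offcut: Bystander: brass offcut lying on the bench on the robot's side of the mill, 90 x 30 x 6 mm. Origin under its centre.
- mallet: Bystander: wooden mallet lying on the bench, 250 mm long, head 52 mm thick. Origin on the handle, at bench level.
- mandrel: Bystander: tapered steel ring mandrel standing in a 75 mm wooden block, 185 mm high in all. Origin under its centre.
- block: Bystander: steel bench block 75 x 75 x 20 mm with a small brass ring on it. Origin under its centre.
- caliper: Bystander: calliper lying on the bench, 200 mm long, about 18 mm high. Origin at the middle of its beam, bench level.
- filecup: Bystander: white cup of needle files, 72 mm diameter, cup 85 mm, files to 165 mm high. Origin under its centre.
Mind the look-alikes: they are no part of the job. Leave any orange or pink look-alike of the strip alone.

How it is judged:
By the outcome, as a careful person would: the job done as asked, in the order asked, and still so for the second after the job is handed in, with the robot touching nothing.
It also fails if it takes over 54 s, if anything falls off the work surface, if the arm or the gripper's body presses on something with over 40 N, if the wrist force passes 120 N, or if a joint passes its speed limit or range.

## Working session

There is one attempt and no reset: what is moved stays moved. The work goes in short steps, Python scripts to look and compute and a tool call to move; the robot and the scene stay as the last step left them, time stands still between calls to the robot, and variables do not carry over. Pictures are saved under pics/ and viewed, and the job is handed in when it is done.

Besides the shell and the picture viewer there is one more tool, called after "Emit:" as name(argument=value, ...) on one line, values as JSON. jog_arm: Moves the arm, as the interface text tells. Its arguments: {"type":"object","properties":{"plan":{"type":"array"},"force":{"type":"number"}},"required":["plan"]}

```bash
ls; mkdir -p pics; python3 - <<'E'
from rig import robot
import cv2,numpy as np
s=robot.sense()
for k,v in s.items(): print(k,np.round(v,3).tolist())
for n in ("side","top"):
    p,d=robot.snapshot(n); cv2.imwrite(f"pics/{n}0.png",p); np.save(f"{n}0.npy",d)
    c=robot.calibration(n); print(n,c)
E
```

```text
pics
time_s 0.0
q [-1.327, 0.707, -0.028, 1.485, 0.022, 0.951, -0.076]
qd [0.001, -0.001, -0.001, 0.002, 0.001, 0.001, -0.001]
tau [-0.001, -88.322, 1.235, -23.616, 0.017, 0.007, 0.0]
eef_pos [0.162, 0.551, 0.198]
tcp_rot [[-0.959, 0.282, -0.0], [0.282, 0.959, -0.001], [-0.0, -0.001, -1.0]]
wrist_force [-0.095, -0.222, 0.407]
ft_torque [0.032, -0.005, -0.047]
grip_width 0.086
side {'vertical_fov': 55.653275851357236, 'cx': 274.7598105078077, 'cy': 217.4226720432909, 'world_from_camera': array([[ 0.93813089, -0.19839629,  0.28381216,  0.23147349],
       [-0.34626893, -0.53066788,  0.77362099, -0.74303977],
       [-0.00287353, -0.82403308, -0.5665344 ,  0.76305749],
       [ 0.        ,  0.        ,  0.        ,  1.        ]])}
top {'vertical_fov': 47.31585225416991, 'cx': 284.1693255426046, 'cy': 206.56311395863307, 'world_from_camera': array([[-0.00765603, -0.98505723,  0.17205706,  0.2842823 ],
       [-0.99996594,  0.00701115, -0.00435545,  0.06158775],
       [ 0.00308405, -0.17208455, -0.98507736,  1.38341506],
       [ 0.        ,  0.        ,  0.        ,  1.        ]])}
```

View pics/side0.png

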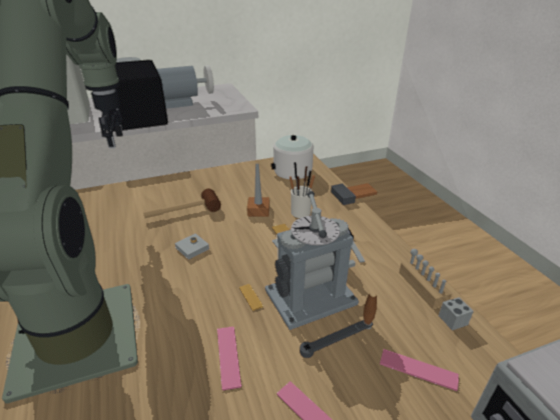

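View pics/top0.png

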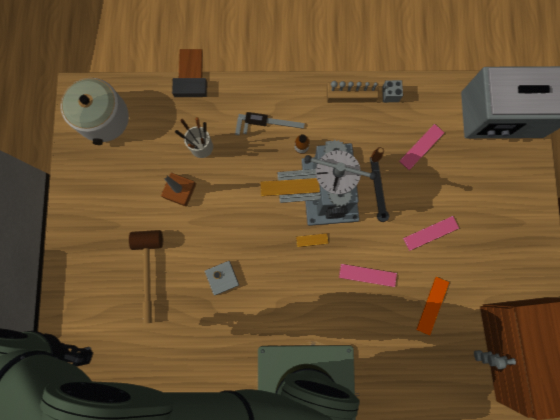

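Top view: the mill is at about (335,185) and its feed table points left (world +y). The brass strip is at about (290,187) and the T-bar runs from (308,160) to (372,175). I'll zoom in and measure.

```bash
cat > h.py <<'E'
import numpy as np,cv2
from rig import robot
def cloud(d,c):
    H,W=d.shape; f=H/2/np.tan(np.radians(c["vertical_fov"])/2)
    v,u=np.mgrid[0:H,0:W]
    P=np.stack([(u-c["cx"])/f*d,(v-c["cy"])/f*d,d],-1)
    T=c["world_from_camera"]; X=P@T[:3,:3].T+T[:3,3]; X[d<=0]=np.nan
    return X
def proj(X,c,H=420):
    f=H/2/np.tan(np.radians(c["vertical_fov"])/2); T=c["world_from_camera"]
    p=(np.asarray(X)-T[:3,3])@T[:3,:3]
    return np.stack([p[...,0]/p[...,2]*f+c["cx"],p[...,1]/p[...,2]*f+c["cy"]],-1)
def px2plane(uv,z,c,H=420):
    f=H/2/np.tan(np.radians(c["vertical_fov"])/2); T=c["world_from_camera"]
    uv=np.atleast_2d(uv).astype(float)
    r=np.stack([(uv[:,0]-c["cx"])/f,(uv[:,1]-c["cy"])/f,np.ones(len(uv))],-1)@T[:3,:3].T
    return T[:3,3]+r*((z-T[2,3])/r[:,2])[:,None]
E
python3 - <<'E'
from h import *
p=cv2.imread("pics/top0.png");d=np.load("top0.npy");c=robot.calibration("top")
cr=p[120:240,240:400]; cv2.imwrite("pics/topz.png",cv2.resize(cr,None,fx=5,fy=5,interpolation=cv2.INTER_CUBIC))
X=cloud(d,c)
# height slices in region
R=X[120:240,240:400].reshape(-1,3)
for lo,hi in [(.255,.285),(.215,.232),(.195,.212),(.1025,.111),(.094,.1025),(.02,.06)]:
    m=(R[:,2]>lo)&(R[:,2]<hi); q=R[m]
    if len(q)>5:
        r=cv2.minAreaRect((q[:,:2]*1000).astype(np.float32)); print(lo,hi,len(q),r,q.mean(0).round(4),np.median(q[:,2]).round(4))
p=cv2.imread("pics/side0.png")
cv2.imwrite("pics/sidez.png",cv2.resize(p[170:370,220:400],None,fx=3,fy=3,interpolation=cv2.INTER_CUBIC))
E
```

```text
0.255 0.285 381 ((573.46435546875, -78.46613311767578), (175.68667602539062, 21.383499145507812), 72.75485229492188) [ 0.5729 -0.0787  0.2735] 0.2738
0.215 0.232 1654 ((574.530517578125, -77.92572021484375), (155.52308654785156, 111.49905395507812), 31.671358108520508) [ 0.5712 -0.0779  0.2229] 0.2232
0.195 0.212 440 ((570.9373779296875, -78.74581909179688), (163.63148498535156, 92.48614501953125), 4.320827960968018) [ 0.5604 -0.0741  0.2054] 0.2057
0.1025 0.111 1081 ((555.52685546875, -62.15216064453125), (158.51461791992188, 358.41021728515625), 14.067363739013672) [0.5646 0.0275 0.1066] 0.1066
0.094 0.1025 463 ((610.27392578125, -54.587646484375), (228.4136505126953, 280.1591491699219), 57.732425689697266) [0.5781 0.0064 0.0996] 0.1001
0.02 0.06 429 ((592.4703979492188, -28.1656494140625), (473.57183837890625, 241.21035766601562), 72.47476959228516) [ 0.5551 -0.078   0.0295] 0.0231
```

View pics/topz.png

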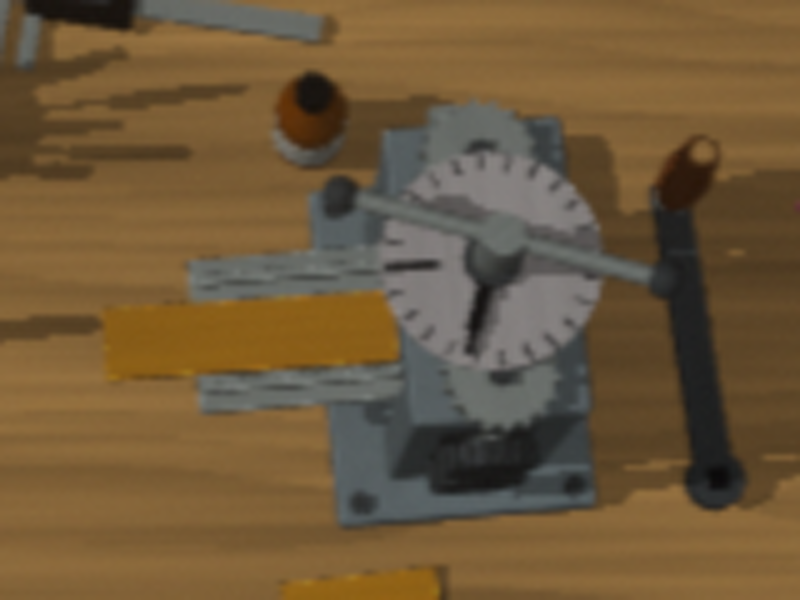

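View pics/sidez.png

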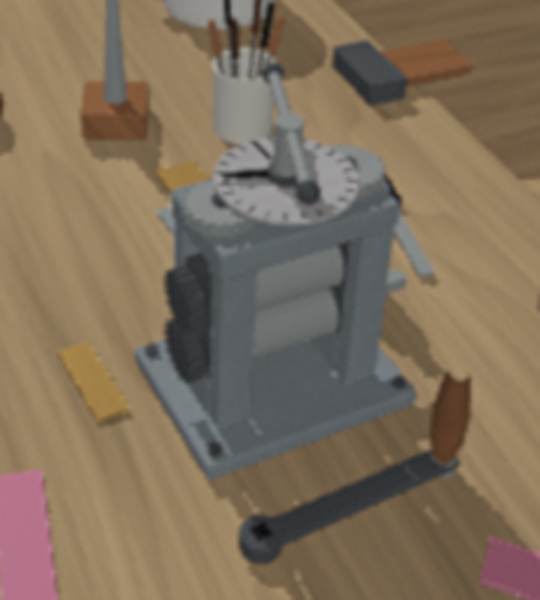

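```bash
python3 - <<'E'
from h import *
from scipy.optimize import least_squares
p=cv2.imread("pics/top0.png");c=robot.calibration("top")
X=cloud(np.load("top0.npy"),c)
X2=cloud(np.load("side0.npy"),robot.calibration("side"))
# dial: contour of depth mask
for nm,XX in (("top",X),("side",X2)):
    m=(abs(XX[...,2]-.223)<.003)&(np.hypot(XX[...,0]-.57,XX[...,1]+.078)<.07)
    q=XX[m][:,:2]; h=cv2.convexHull((q*1000).astype(np.float32))
    print(nm,m.sum(),cv2.minEnclosingCircle(h))
# hub
for nm,XX in (("top",X),("side",X2)):
    m=(XX[...,2]>.2625)&(XX[...,2]<.282)&(np.hypot(XX[...,0]-.57,XX[...,1]+.078)<.1)
    q=XX[m]; q2=q[:,:2]
    mu=q2.mean(0);_,s,vt=np.linalg.svd(q2-mu);t=(q2-mu)@vt[0]
    print(nm,len(q),"bar mid",mu+vt[0]*(t.max()+t.min())/2,"dir",vt[0],t.min(),t.max())
# marks: mark ends & pointer ends from zoom px
z=lambda a:(np.array(a,float)+.5)/5-.5+np.array([240,120])
print("mark",px2plane(z([[387,267],[438,265]]),.223,c).round(4))
print("pointer",px2plane(z([[473,352],[487,290]]),.2275,c).round(4))
print("balls",px2plane(z([[340,195],[665,278],[503,230]]),.268,c).round(4))
# brass colour
hsv=cv2.cvtColor(p,cv2.COLOR_BGR2HSV)
m=(abs(X[...,2]-.106)<.004)&(hsv[...,1]>170)&(X[...,1]>-.06)
q=X[m]; m[:100]=0
print("strip",len(q),cv2.minAreaRect((q[:,:2]*1000).astype(np.float32)),np.median(q[:,2]))
print("strip corners",px2plane(z([[104,309],[110,379],[385,292],[398,361]]),.106,c).round(4))
print("guides", px2plane(z([[190,262],[380,247],[202,411],[402,400]]),.1,c).round(4))
print("base", px2plane(z([[340,526],[595,505]]),.02,c).round(4))
E
```

```text
top 1008 ((569.8770751953125, -82.80650329589844), 68.9042739868164)
side 703 ((570.0977783203125, -77.1037826538086), 58.48116683959961)
top 372 bar mid [ 0.57316699 -0.07837299] dir [0.26954051 0.96298905] -0.08722295666290028 0.08847960116007882
side 285 bar mid [ 0.57118374 -0.08204159] dir [-0.26734597 -0.96360061] -0.09386615419608761 0.07775390093242776
mark [[ 0.5712 -0.0259  0.223 ]
 [ 0.572  -0.0513  0.223 ]]
pointer [[ 0.5267 -0.0671  0.2275]
 [ 0.558  -0.0748  0.2275]]
balls [[ 0.5958 -0.0006  0.268 ]
 [ 0.5537 -0.1554  0.268 ]
 [ 0.5779 -0.0785  0.268 ]]
strip 679 ((561.8300170898438, 41.197330474853516), (40.18976593017578, 156.5356903076172), 2.461097002029419) 0.10652127867510308
strip corners [[ 0.5776  0.1203  0.106 ]
 [ 0.5386  0.117   0.106 ]
 [ 0.586  -0.0333  0.106 ]
 [ 0.5475 -0.0397  0.106 ]]
guides [[ 0.6052  0.0733  0.1   ]
 [ 0.6129 -0.0315  0.1   ]
 [ 0.5217  0.0672  0.1   ]
 [ 0.527  -0.0419  0.1   ]]
base [[ 0.4688 -0.0112  0.02  ]
 [ 0.4799 -0.158   0.02  ]]
```

Emit:
jog_arm(plan=[[0,[0,0,-5],0],[0,[-3.6,-3.1,-0.8],0],[0,[-3.6,-3.1,-0.8],0],[0,[-3.6,-3.1,-0.8],0],[0,[-3.6,-3.1,-0.8],0],[0,[-3.6,-3.1,-0.8],0],[0,[-3.6,-3.1,-0.8],0],[0,[-3.6,-3.1,-0.8],0],[0,[-3.6,-3.1,-0.8],0],[0,[-3.6,-3.1,-0.8],0],[0,[-3.6,-3.1,-0.8],0],[0,[-3.6,-3.1,-0.8],0]])

```text
time_s: 1.3
eef_pos: [0.4465, 0.111, 0.3365]
tcp_rot: [[-0.959, 0.282, -0.0], [0.282, 0.959, -0.0], [0.0, -0.0, -1.0]]
wrist_force: [1.7, 1.2, 0.2]
grip_width: -0.0001
```

Emit:
jog_arm(plan=[[0,[-3.6,-3.1,-0.8],0],[0,[-3.6,-3.1,-0.8],0],[0,[-3.6,-3.1,-0.8],0],[0,[0,0,0],0],[0,[0,0,0],0],[0,[0,0,0],0]])

```text
time_s: 1.9
eef_pos: [0.5229, -0.0059, 0.3599]
tcp_rot: [[-0.96, 0.281, -0.001], [0.281, 0.96, 0.0], [0.001, 0.0, -1.0]]
wrist_force: [-0.3, -0.1, -0.1]
grip_width: -0.0001
```

```bash
python3 - <<'E'
from h import *
s=robot.sense()
for k in ("time_s","q","eef_pos","tcp_rot","wrist_force","grip_width"): print(k,np.round(s[k],4).tolist())
c=robot.calibration("wrist"); p,d=robot.snapshot("wrist"); np.save("w1.npy",d); import pickle; pickle.dump(c,open("w1.pkl","wb"))
cv2.imwrite("pics/w1.png",p); print(c)
E
```

```text
time_s 1.9
q [-0.0722, 0.4823, 0.0418, 1.3422, -0.0204, 1.318, 1.2561]
eef_pos [0.5229, -0.0059, 0.3599]
tcp_rot [[-0.9598, 0.2808, -0.0006], [0.2808, 0.9598, 0.0004], [0.0007, 0.0002, -1.0]]
wrist_force [-0.2526, -0.068, -0.0991]
grip_width -0.0001
{'vertical_fov': 68.89101813166468, 'cx': 279.6938335363485, 'cy': 209.29563651651625, 'world_from_camera': array([[ 2.81073957e-01,  9.13583663e-01,  2.93874671e-01,
         4.47644285e-01],
       [ 9.59686107e-01, -2.67596679e-01, -8.59918200e-02,
         1.53933454e-02],
       [ 7.91639415e-05,  3.06197500e-01, -9.51968006e-01,
         5.35206189e-01],
       [ 0.00000000e+00,  0.00000000e+00,  0.00000000e+00,
         1.00000000e+00]])}
```

View pics/w1.png

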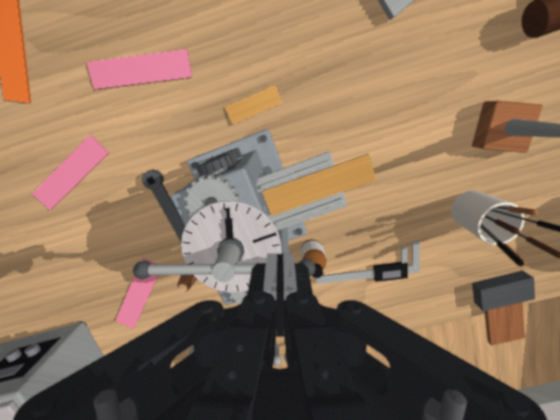

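The wrist view shows the dial centred near (230,245), the mark at about (265,238), and the pointer tip at about (228,208). The strip's rear end is at about (372,165). I'll refine these numbers.

```bash
python3 - <<'E'
from h import *
p=cv2.imread("pics/w1.png")
cv2.imwrite("pics/w1z.png",cv2.resize(p[120:300,170:390],None,fx=3.5,fy=3.3,interpolation=cv2.INTER_CUBIC)[:600])
E
```

```text
(no output)
```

View pics/w1z.png

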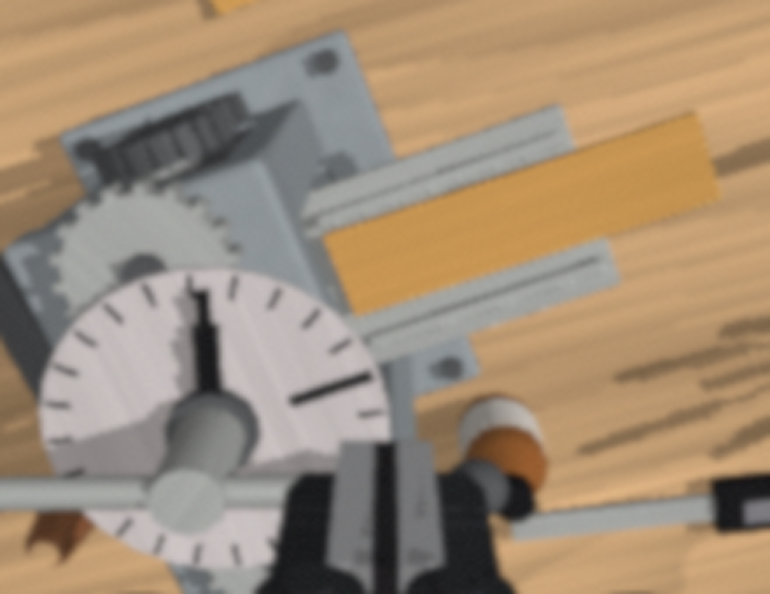

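```bash
python3 - <<'E'
from h import *
import pickle
c=pickle.load(open("w1.pkl","rb")); 
z=lambda a:(np.array(a,float)+.5)/[3.5,3.3]-.5+np.array([170,120])
A=np.array([.572,-.0785])
def sh(n,a,h):
    q=px2plane(z(a),h,c)[:,:2]; print(n,q.round(4).tolist()); return q
m=sh("mark",[[291,402],[370,377]],.223); P=sh("ptr",[[201,291],[208,385]],.2275)
st=sh("strip",[[695,113],[717,195],[325,237],[357,312]],.106)
g=sh("guide table corners",[[565,105],[618,280]],.106)
b=sh("base",[[62,135],[345,32]],.02)
hub=sh("hub",[[187,500]],.275)
D=cloud(np.load("w1.npy"),c)
mm=(abs(D[...,2]-.223)<.003)&(np.hypot(D[...,0]-.57,D[...,1]+.078)<.062)
q=D[mm][:,:2]; print(cv2.minEnclosingCircle((q*1000).astype(np.float32)), len(q))
e=(q-A); 
# circle fit by hull to known radius
from scipy.optimize import least_squares
h=cv2.convexHull((q*1000).astype(np.float32))[:,0]
print(least_squares(lambda k:np.hypot(*(h-k).T)-56,[572,-78],loss='soft_l1').x)
mb=(abs(D[...,2]-.1065)<.0035)&(D[...,1]>-.04)
q=D[mb]; print("rect",cv2.minAreaRect((q[:,:2]*1000).astype(np.float32)))
ang=lambda v:np.degrees(np.arctan2(v[1],v[0]))
print("angles: mark line",ang(m[1]-m[0]),"mark from A",ang(m.mean(0)-A),"ptr",ang(P[0]-P[1]),ang(P[0]-A),"strip",ang(st[0]-st[2]),ang(st[1]-st[3]),"base",ang(b[0]-b[1])) 
E
```

```text
mark [[0.5716, -0.052], [0.5699, -0.0254]]
ptr [[0.5255, -0.0652], [0.5568, -0.0739]]
strip [[0.537, 0.1176], [0.5742, 0.1193], [0.5472, -0.0396], [0.5841, -0.037]]
guide table corners [[0.5193, 0.0688], [0.6005, 0.0722]]
base [[0.4804, -0.156], [0.47, -0.0106]]
hub [[0.5723, -0.0774]]
((570.6796264648438, -81.74018096923828), 59.842620849609375) 5018
[573.37819032 -78.63378321]
rect ((619.114501953125, 146.77880859375), (408.151123046875, 178.10809326171875), 80.36210632324219)
angles: mark line 93.54161785610764 mark from A 91.76546440789703 ptr 164.4959098909288 164.01738393087678 strip 93.68744702162006 93.62017175965362 base -85.89536615486922
```

Emit:
jog_arm(plan=[[0,[-1.9,-0.5,0],0],[0,[-1.8,-0.5,0],0],[0,[0,0,4],0],[0,[0,0,4],0],[0,[0,0,3],0],[0,[0,0,0],0],[0,[0,0,0],0]])

```text
time_s: 2.65
eef_pos: [0.5562, -0.0262, 0.2513]
tcp_rot: [[-0.96, 0.281, 0.001], [0.281, 0.96, -0.0], [-0.001, 0.0, -1.0]]
wrist_force: [-0.0, -0.3, 0.6]
grip_width: -0.0004
```

```bash
python3 - <<'E'
from h import *
p,d=robot.snapshot("wrist"); cv2.imwrite("pics/w2.png",p)
p,d=robot.snapshot("side"); cv2.imwrite("pics/s2.png",cv2.resize(p[170:370,220:400],None,fx=3,fy=3,interpolation=cv2.INTER_CUBIC))
E
```

```text
(no output)
```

View pics/w2.png

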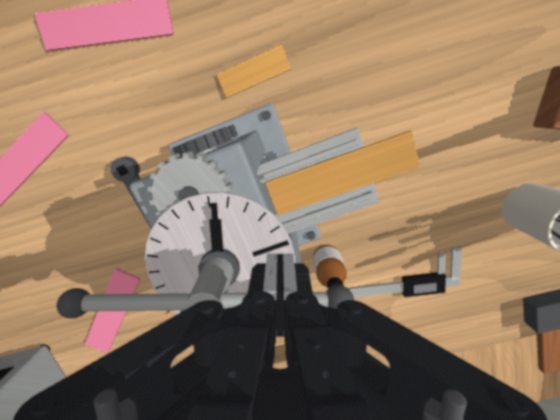

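View pics/s2.png

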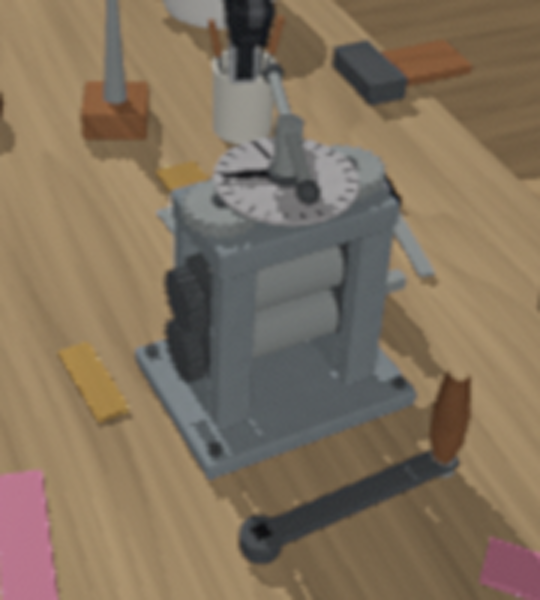

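The finger is on the near side of the left arm of the bar (fingertip at about (280,260) in the wrist view), with nothing touched. Next I push.

Emit:
jog_arm(plan=[[0,[-0.7,0,0],0],[0,[-0.5,0,0],0],[0,[-0.2,0,0],0],[0,[-0.32,0.1,0],4],[0,[-0.32,0.1,0],4],[0,[-0.32,0.1,0],4],[0,[-0.32,0.1,0],4],[0,[-0.32,0.1,0],4],[0,[0,0,0],0],[0,[0,0,0],0]])

```text
time_s: 3.75
eef_pos: [0.5859, -0.0328, 0.2501]
tcp_rot: [[-0.806, 0.591, -0.0], [0.591, 0.806, -0.0], [0.0, -0.0, -1.0]]
wrist_force: [0.1, -0.5, 0.3]
grip_width: 0.0001
```

```bash
python3 - <<'E'
from h import *
p,d=robot.snapshot("wrist"); cv2.imwrite("pics/w3.png",p)
s=robot.sense(); print(s["time_s"],s["wrist_force"],s["eef_pos"])
E
```

```text
3.8 [0.26908233 0.43661607 0.01248829] [ 0.58587641 -0.03282316  0.25012619]
```

View pics/w3.png

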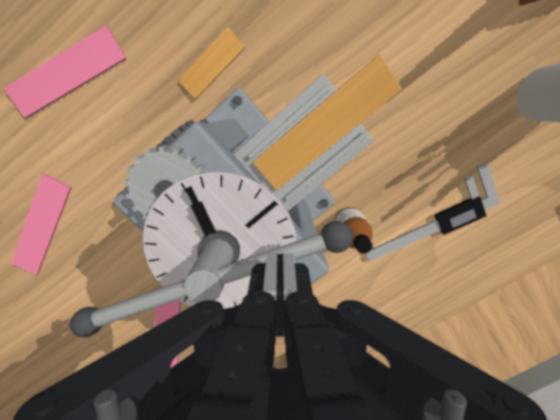

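```bash
cat > ov.py <<'E'
from h import *
def meas(img,c,ptr,mark,rel=None):
    P=px2plane(ptr,.2275,c)[:,:2]; M=px2plane(mark,.223,c)[:,:2]
    A=np.array([.5725,-.078])
    an=lambda v:np.degrees(np.arctan2(v[1],v[0]))
    print("tip",P[0].round(4),"mark",M.round(4).tolist(),"ptr ang",an(P[0]-P[1]),an(P[0]-A),"mark",an(M[1]-M[0]),an(M.mean(0)-A))
E
python3 - <<'E'
from ov import *
c=robot.calibration("wrist")
meas(None,c,[[190,190],[213,232]],[[248,225],[277,203]])
for t in (74.3,54.3):
    A=np.array([.5725,-.078]); u=np.array([np.cos(np.radians(t)),np.sin(np.radians(t))])
    print(proj(np.array([[*(A+k*u),.268] for k in (-.08,0,.045,.08)]),c).round(0).tolist())
E
```

```text
tip [ 0.5278 -0.065 ] mark [[0.5713, -0.0506], [0.5704, -0.0245]] ptr ang 167.56931111912348 163.7336020115783 mark 92.04214735902751 92.31645293205237
[[86.0, 320.0], [205.0, 280.0], [277.0, 255.0], [336.0, 235.0]]
[[68.0, 281.0], [205.0, 280.0], [282.0, 279.0], [342.0, 279.0]]
```

```bash
python3 - <<'E'
from ov import *
c=robot.calibration("wrist");s=robot.sense()
e=s["eef_pos"]; print(e, s["grip_width"],proj(np.array([e,e+[0,0,.02],e+[0,0,.05]]),c))
p,d=robot.snapshot("wrist"); X=cloud(d,c)
for r in range(240,310,6): print(r,[np.round(X[r,k],4).tolist() for k in (262,274,290)])
p,d=robot.snapshot("side"); cv2.imwrite("pics/s3.png",cv2.resize(p[150:300,220:400],None,fx=4,fy=4,interpolation=cv2.INTER_CUBIC))
E
```

```text
[ 0.58587641 -0.03282316  0.25012619] 0.00018835851391269776 [[280.59790286 242.29470426]
 [280.69024981 256.89511715]
 [280.87481651 286.07583211]]
240 [[0.5865, -0.0498, 0.2225], [0.5916, -0.0428, 0.2224], [0.5982, -0.0334, 0.223]]
246 [[0.5902, -0.0526, 0.2226], [0.5956, -0.0458, 0.2219], [0.5841, -0.025, 0.2688]]
252 [[0.5945, -0.0559, 0.2212], [0.5811, -0.0339, 0.2706], [0.5859, -0.0264, 0.2717]]
258 [[0.5799, -0.0413, 0.2711], [0.5755, -0.0293, 0.292], [0.5802, -0.0231, 0.2918]]
264 [[0.5752, -0.0365, 0.2906], [0.5757, -0.0293, 0.2979], [0.58, -0.0233, 0.298]]
270 [[0.5752, -0.036, 0.297], [0.5754, -0.0289, 0.3044], [0.5802, -0.0236, 0.3031]]
276 [[0.5755, -0.0359, 0.3022], [0.5755, -0.0289, 0.3093], [0.5801, -0.0237, 0.3083]]
282 [[0.5759, -0.0359, 0.3068], [0.5761, -0.0292, 0.3131], [0.5797, -0.0237, 0.3137]]
288 [[0.5761, -0.0357, 0.3115], [0.576, -0.0291, 0.3179], [0.58, -0.024, 0.3175]]
294 [[0.5708, -0.0306, 0.3271], [0.5769, -0.0297, 0.3203], [0.5785, -0.0232, 0.3243]]
300 [[0.5715, -0.0309, 0.3298], [0.5755, -0.0285, 0.3271], [0.5782, -0.0232, 0.3285]]
306 [[0.5731, -0.0321, 0.3306], [0.5769, -0.0295, 0.3284], [0.5779, -0.0231, 0.3325]]
```

View pics/s3.png

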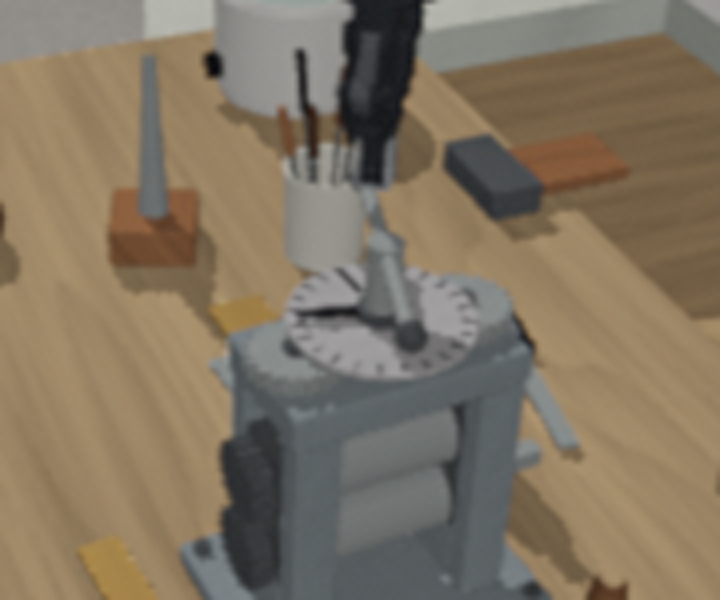

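The wrist depth puts the visible fingertip end at about z = 0.288 while the reported TCP is at 0.250. The bar did not turn, so the finger passed over it. I'll check this disagreement before going on.

```bash
python3 - <<'E'
from ov import *
import pickle
c=pickle.load(open("w1.pkl","rb")); X=cloud(np.load("w1.npy"),c)
print("w1, eef .5229,-.0059,.3599")
for r in range(246,290,4): print(r,[np.round(X[r,k],4).tolist() for k in (262,270,290)])
# side camera now: points above .275 near finger
c=robot.calibration("side"); p,d=robot.snapshot("side"); Y=cloud(d,c)
m=(np.hypot(Y[...,0]-.586,Y[...,1]+.033)<.03)&(Y[...,2]>.24)
v,u=np.nonzero(m)
for r in sorted(set(v))[-16:]:
    k=m[r]; print(r,k.sum(),np.round(Y[r][k].mean(0),4))
# t0 side/top : gripper open, eef .162,.551,.198
for n in ("side","top"):
    Y=cloud(np.load(n+"0.npy"),robot.calibration(n)); m=(np.hypot(Y[...,0]-.162,Y[...,1]-.551)<.075)&(Y[...,2]>.1)
    if m.sum(): print(n,np.sort(Y[m][:,2])[:10].round(4))
E
```

```text
w1, eef .5229,-.0059,.3599
246 [[0.5802, -0.044, 0.2218], [0.582, -0.0352, 0.2234], [0.6894, -0.0348, -0.0008]]
250 [[0.5847, -0.0454, 0.2224], [0.5872, -0.0368, 0.2224], [0.6982, -0.0373, -0.0022]]
254 [[0.5894, -0.0469, 0.2223], [0.5114, -0.0083, 0.397], [0.5141, 0.0013, 0.3972]]
258 [[0.5941, -0.0483, 0.2224], [0.5113, -0.0081, 0.4016], [0.5144, 0.0011, 0.4008]]
262 [[0.5984, -0.0496, 0.2235], [0.5116, -0.0081, 0.4051], [0.514, 0.001, 0.4056]]
266 [[0.5137, -0.0129, 0.4028], [0.511, -0.0078, 0.4102], [0.5137, 0.001, 0.41]]
270 [[0.514, -0.0127, 0.4063], [0.5115, -0.0078, 0.413], [0.5139, 0.0008, 0.4133]]
274 [[0.5141, -0.0126, 0.4099], [0.5122, -0.008, 0.4154], [0.5138, 0.0007, 0.4169]]
278 [[0.5143, -0.0124, 0.4132], [0.5115, -0.0076, 0.4201], [0.514, 0.0006, 0.42]]
282 [[0.5145, -0.0123, 0.4164], [0.5117, -0.0076, 0.4229], [0.5142, 0.0004, 0.4227]]
286 [[0.5138, -0.0118, 0.4209], [0.5114, -0.0074, 0.4265], [0.5135, 0.0005, 0.4269]]
192 11 [ 0.5817 -0.0417  0.2973]
193 11 [ 0.5819 -0.0416  0.2946]
194 10 [ 0.5802 -0.0427  0.2929]
195 10 [ 0.5807 -0.0421  0.2898]
196 10 [ 0.5835 -0.0366  0.2834]
197 8 [ 0.5852 -0.0337  0.2786]
198 4 [ 0.5875 -0.0242  0.2699]
199 4 [ 0.5859 -0.0277  0.2695]
200 5 [ 0.585  -0.0324  0.2697]
201 4 [ 0.5839 -0.0375  0.2702]
202 4 [ 0.5829 -0.0398  0.269 ]
203 5 [ 0.5816 -0.0452  0.2698]
204 5 [ 0.5799 -0.0489  0.2696]
205 4 [ 0.5791 -0.0534  0.2698]
206 5 [ 0.5787 -0.0571  0.2694]
207 1 [ 0.5751 -0.0545  0.2659]
side [0.2401 0.2402 0.2412 0.2419 0.242  0.2426 0.2436 0.244  0.245  0.2455]
top [0.2529 0.254  0.255  0.257  0.2576 0.2583 0.2584 0.2594 0.2599 0.2607]
```

Both fixed cameras and the wrist camera agree that the real finger end is about 36 mm above the reported TCP, with lateral position fine. I'll use the measured tip from here: back off, turn back, and descend 28 mm further (tip at about 0.258), watching the force.

Emit:
jog_arm(plan=[[0,[2.8,-1.3,0],0],[0,[0,0,0],-7],[0,[0,0,0],-7],[0,[0,0,0],-6],[0,[0,0,1],0],[0,[0,0,1],0],[0,[0,0,0.8],0],[0,[0,0,0],0]])

```text
time_s: 4.75
eef_pos: [0.5551, -0.0266, 0.2207]
tcp_rot: [[-0.959, 0.283, -0.002], [0.283, 0.959, -0.0], [0.002, -0.001, -1.0]]
wrist_force: [-0.9, 0.1, 0.1]
grip_width: -0.0
```

```bash
python3 - <<'E'
from ov import *
s=robot.sense();c=robot.calibration("wrist");p,d=robot.snapshot("wrist"); X=cloud(d,c); cv2.imwrite("pics/w4.png",p)
print(s["eef_pos"],s["wrist_force"])
for r in range(240,280,3): print(r,[np.round(X[r,k],4).tolist() for k in (262,270,290)])
E
```

```text
[ 0.5551477  -0.0266449   0.22068962] [-0.8663729   0.10169468  0.12018628]
240 [[0.5497, -0.0372, 0.2218], [0.551, -0.0324, 0.222], [0.6071, -0.0315, 0.0988]]
243 [[0.5512, -0.0376, 0.2228], [0.5525, -0.0328, 0.2229], [0.6099, -0.0324, 0.0998]]
246 [[0.5529, -0.0381, 0.2234], [0.5546, -0.0335, 0.2227], [0.6159, -0.0339, 0.0938]]
249 [[0.5549, -0.0387, 0.2231], [0.5564, -0.034, 0.2229], [0.6164, -0.0342, 0.1003]]
252 [[0.5574, -0.0396, 0.2219], [0.558, -0.0345, 0.2237], [0.6164, -0.0344, 0.1073]]
255 [[0.5593, -0.0402, 0.222], [0.5433, -0.0288, 0.2598], [0.5464, -0.0194, 0.2591]]
258 [[0.5614, -0.0408, 0.222], [0.5435, -0.0288, 0.2626], [0.546, -0.0195, 0.2631]]
261 [[0.5635, -0.0415, 0.2216], [0.5441, -0.0289, 0.2645], [0.5458, -0.0195, 0.2665]]
264 [[0.546, -0.0336, 0.2616], [0.5435, -0.0286, 0.2687], [0.5462, -0.0197, 0.2687]]
267 [[0.5461, -0.0335, 0.2644], [0.5436, -0.0285, 0.2715], [nan, nan, nan]]
270 [[0.5463, -0.0334, 0.2672], [0.5434, -0.0283, 0.2747], [0.5463, -0.0199, 0.2741]]
273 [[0.5461, -0.0332, 0.2704], [0.5435, -0.0283, 0.2772], [0.5465, -0.02, 0.2763]]
276 [[0.5469, -0.0334, 0.2716], [0.5439, -0.0284, 0.279], [0.5458, -0.02, 0.28]]
279 [[0.5472, -0.0333, 0.2739], [0.5439, -0.0283, 0.2816], [0.5462, -0.0201, 0.2818]]
```

View pics/w4.png

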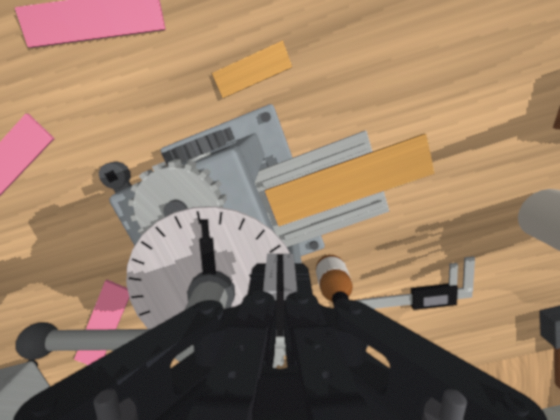

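Tip at about z = 0.2585 and no contact force, so it sits below the bar's underside at 0.263. Pushing now.

Emit:
jog_arm(plan=[[0,[-0.5,0,0.2],0],[0,[-0.5,0,0],0],[0,[-0.3,0,0],0],[0,[-0.2,0,0],0],[0,[-0.32,0.1,0],4],[0,[-0.32,0.1,0],4],[0,[-0.32,0.1,0],4],[0,[-0.32,0.1,0],4],[0,[0,0,0],0]])

```text
time_s: 5.7
eef_pos: [0.5836, -0.032, 0.22]
tcp_rot: [[-0.844, 0.536, -0.0], [0.536, 0.844, -0.0], [0.0, -0.0, -1.0]]
wrist_force: [-0.6, -0.3, 0.4]
grip_width: 0.0001
```

```bash
python3 - <<'E'
from ov import *
s=robot.sense();c=robot.calibration("wrist");p,d=robot.snapshot("wrist"); cv2.imwrite("pics/w5.png",p)
print(s["eef_pos"],s["wrist_force"])
E
```

```text
[ 0.58356663 -0.03199789  0.22004906] [-0.6178451  -0.33906482  0.37297407]
```

View pics/w5.png

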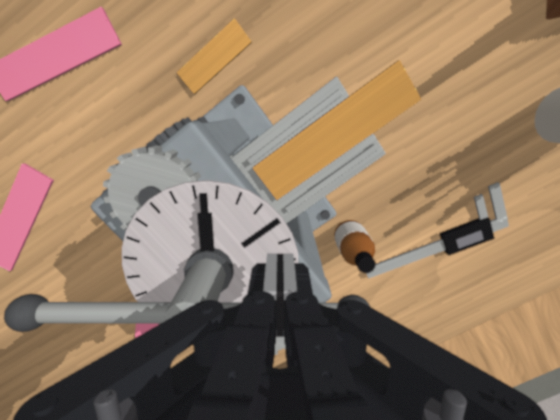

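```bash
python3 - <<'E'
from ov import *
c=robot.calibration("wrist")
meas(0,c,[[204,195],[207,245]],[[243,244],[279,222]])
E
```

```text
tip [ 0.5327 -0.0515] mark [[0.571, -0.0515], [0.5706, -0.0251]] ptr ang 146.66644356939958 146.30355110255957 mark 90.7448878104868 92.45946675070917
```

The bar now turns with the finger. The pointer is at about 146° and the mark at about 93.5°, so roughly 53° is left. I'll push 44° more.

Emit:
jog_arm(plan=[[0,[-0.32,0.1,0],4],[0,[-0.32,0.1,0],4],[0,[-0.32,0.1,0],4],[0,[-0.32,0.1,0],4],[0,[-0.32,0.1,0],4],[0,[-0.32,0.1,0],4],[0,[-0.32,0.1,0],4],[0,[-0.32,0.1,0],4],[0,[-0.32,0.1,0],4],[0,[-0.32,0.1,0],4],[0,[-0.32,0.1,0],4],[0,[0,0,0],0]])

```text
time_s: 6.95
eef_pos: [0.6128, -0.0528, 0.22]
tcp_rot: [[-0.236, 0.972, -0.0], [0.972, 0.236, 0.0], [0.0, -0.0, -1.0]]
wrist_force: [-0.9, 0.1, 1.2]
grip_width: 0.0001
```

```bash
python3 - <<'E'
from ov import *
s=robot.sense();c=robot.calibration("wrist");p,d=robot.snapshot("wrist"); cv2.imwrite("pics/w6.png",cv2.resize(p[130:330,130:330],None,fx=3,fy=3,interpolation=cv2.INTER_CUBIC))
print(s["eef_pos"],s["wrist_force"],s["q"])
E
```

```text
[ 0.6127963  -0.0527575   0.22002966] [-0.93591552  0.08039389  1.15032229] [-0.11503769  0.77510495  0.33628808  1.29451092 -0.26013181  1.11477592
  0.4847107 ]
```

View pics/w6.png

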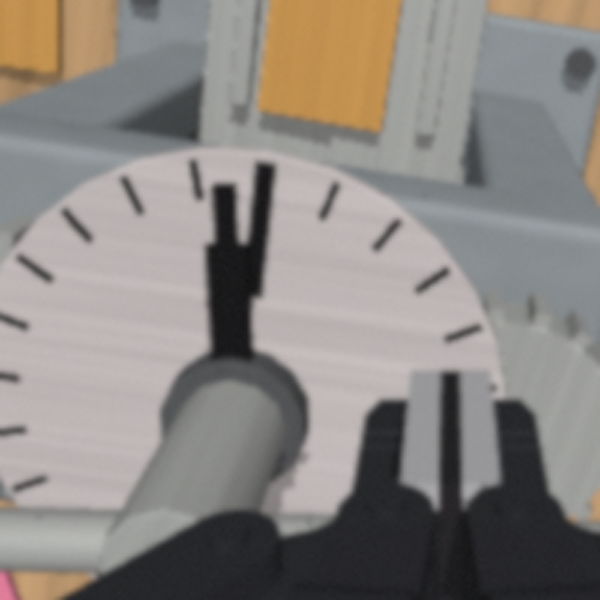

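```bash
python3 - <<'E'
from ov import *
c=robot.calibration("wrist")
z=lambda a:(np.array(a,float)+.5)/3-.5+130
meas(0,c,z([[225,187],[232,350]]),z([[257,292],[265,165]]))
E
```

```text
tip [ 0.5634 -0.0298] mark [[0.5724, -0.0512], [0.5693, -0.0251]] ptr ang 101.84778695877526 100.68014455959162 mark 96.74025345436485 92.34039071149277
```

Emit:
jog_arm(plan=[[0,[-0.16,0.05,0],2],[0,[-0.16,0.05,0],2],[0,[-0.16,0.05,0],2],[0,[0,0,0],0],[0,[0,0,0],0]])

```text
time_s: 7.5
eef_pos: [0.6153, -0.0573, 0.2201]
tcp_rot: [[-0.133, 0.991, -0.0], [0.991, 0.133, -0.0], [-0.0, -0.0, -1.0]]
wrist_force: [-1.1, 1.6, -0.2]
grip_width: -0.0
```

```bash
python3 - <<'E'
from ov import *
s=robot.sense();c=robot.calibration("wrist");p,d=robot.snapshot("wrist"); cv2.imwrite("pics/w7.png",cv2.resize(p[160:280,140:260],None,fx=5,fy=5,interpolation=cv2.INTER_CUBIC))
print(s["eef_pos"],s["wrist_force"])
E
```

```text
[ 0.61532757 -0.0573327   0.22009723] [-1.14812491  1.63630591 -0.17580981]
```

View pics/w7.png

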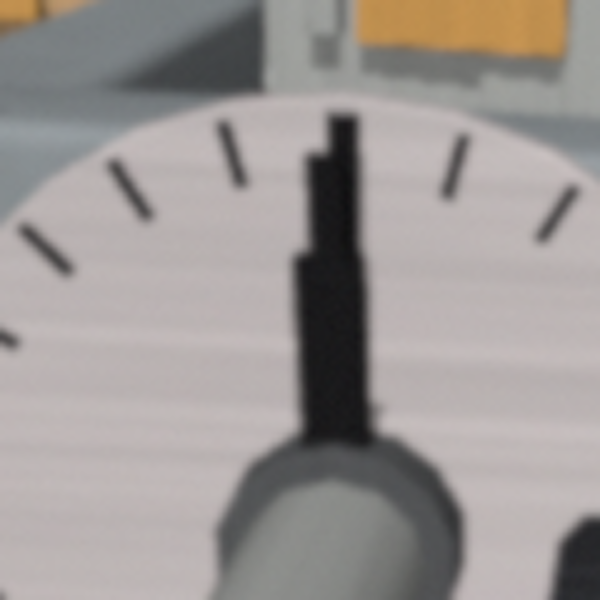

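```bash
python3 - <<'E'
from ov import *
c=robot.calibration("wrist")
z=lambda a:(np.array(a,float)+.5)/5-.5+[140,160]
meas(0,c,z([[327,157],[338,440]]),z([[343,150],[343,117]]))
# short marks: outer ends, inner ends -> fit center
O=px2plane(z([[223,125],[112,162],[24,229],[465,138],[575,189]]),.223,c)[:,:2]
I=px2plane(z([[241,184],[150,218],[70,272],[448,196],[542,240]]),.223,c)[:,:2]
# intersect lines
d=(O-I)/np.linalg.norm(O-I,axis=1)[:,None]; n=np.stack([-d[:,1],d[:,0]],1)
C=np.linalg.lstsq(n,(n*O).sum(1),rcond=None)[0]
M=(O+I)/2; 
for A in (C,np.array([.5725,-.078]),np.array([.573,-.0785])):
    a=np.degrees(np.arctan2(*(M-A).T[::-1])); P=px2plane(z([[327,157]]),.2275,c)[0,:2]; L=px2plane(z([[343,117]]),.223,c)[0,:2]
    f=lambda v:np.degrees(np.arctan2(v[1],v[0]))
    print(A,a.round(1),(a-[-0,0,0,0,0]-np.array([-15,-30,-45,15,30])).round(1),"L",f(L-A),"P",f(P-A),np.hypot(*(P-A)),np.hypot(*(M-A).T).round(4))
E
```

```text
tip [ 0.5689 -0.0286] mark [[0.5697, -0.0288], [0.5695, -0.0249]] ptr ang 95.50196351756082 94.17124746728813 mark 93.53188173278151 93.24846424403599
[ 0.57385333 -0.07795404] [109.8 124.7 139.8  79.5  64.4] [124.8 154.7 184.8  64.5  34.4] L 94.71657926479719 P 95.73474630450794 0.04959109938053311 [0.0498 0.0499 0.0499 0.0497 0.0495]
[ 0.5725 -0.078 ] [108.3 123.4 138.7  78.   63. ] [123.3 153.4 183.7  63.   33. ] L 93.25891178892957 P 94.17124746728813 0.04952003470185719 [0.0494 0.0491 0.0489 0.05   0.0502]
[ 0.573  -0.0785] [108.7 123.5 138.7  78.6  63.8] [123.7 153.5 183.7  63.6  33.8] L 93.76122434448757 P 94.70041393652389 0.0500572139862306 [0.05   0.0498 0.0496 0.0504 0.0504]
```

```bash
python3 - <<'E'
from ov import *
c=robot.calibration("wrist")
p,d=robot.snapshot("wrist"); g=cv2.cvtColor(p,cv2.COLOR_BGR2GRAY)
C=np.array([.57385,-.07795])
f=lambda v:np.degrees(np.arctan2(v[1],v[0]))
for h in (.2265,.229):
  for r in range(183,250,4):
    row=g[r,190:225].astype(float); dark=row<110
    # subpixel edges at half level
    lo=row.min(); hi=np.percentile(row,85); t=(lo+hi)/2
    i=np.nonzero(row<t)[0]
    a=i[0]-1; b=i[-1]
    l=190+a+(row[a]-t)/(row[a]-row[a+1]); rr=190+b+(t-row[b])/(row[b+1]-row[b])
    m=px2plane([[(l+rr)/2,r],[l,r],[rr,r]],h,c)[:,:2]
    print(h,r,round(l,2),round(rr,2),"mid ang",f(m[0]-C).round(2),"R",np.hypot(*(m[0]-C)).round(4),"w",np.hypot(*(m[1]-m[2])).round(4), "edges",f(m[1]-C).round(2),f(m[2]-C).round(2))
E
```

```text
0.2265 183 204.87 211.3 mid ang 93.94 R 0.0541 w 0.0036 edges 95.86 92.03
0.2265 187 205.25 211.15 mid ang 93.89 R 0.0517 w 0.0033 edges 95.73 92.05
0.2265 191 201.27 211.45 mid ang 95.12 R 0.0493 w 0.0058 edges 98.48 91.77
0.2265 195 200.93 211.46 mid ang 95.31 R 0.047 w 0.006 edges 98.98 91.67
0.2265 199 201.3 211.45 mid ang 95.28 R 0.0446 w 0.0058 edges 99.02 91.57
0.2265 203 201.4 211.45 mid ang 95.35 R 0.0422 w 0.0058 edges 99.28 91.44
0.2265 207 201.46 211.44 mid ang 95.45 R 0.0398 w 0.0058 edges 99.6 91.31
0.2265 211 198.84 212.16 mid ang 96.43 R 0.0373 w 0.0077 edges 102.35 90.53
0.2265 215 198.36 212.64 mid ang 96.64 R 0.0349 w 0.0083 edges 103.46 89.85
0.2265 219 198.56 213.0 mid ang 96.6 R 0.0324 w 0.0085 edges 104.04 89.19
0.2265 223 198.69 212.98 mid ang 96.8 R 0.0299 w 0.0084 edges 104.81 88.83
0.2265 227 199.06 213.11 mid ang 96.81 R 0.0274 w 0.0083 edges 105.44 88.22
0.2265 231 199.24 213.09 mid ang 97.05 R 0.0248 w 0.0082 edges 106.45 87.69
0.2265 235 199.38 213.16 mid ang 97.31 R 0.0223 w 0.0082 edges 107.75 86.88
0.2265 239 199.56 213.32 mid ang 97.52 R 0.0197 w 0.
[... 729 characters left out ...]
 w 0.0076 edges 101.21 89.83
0.229 215 198.36 212.64 mid ang 95.64 R 0.0358 w 0.0082 edges 102.2 89.13
0.229 219 198.56 213.0 mid ang 95.52 R 0.0333 w 0.0083 edges 102.67 88.44
0.229 223 198.69 212.98 mid ang 95.63 R 0.0309 w 0.0083 edges 103.3 88.04
0.229 227 199.06 213.11 mid ang 95.54 R 0.0284 w 0.0082 edges 103.77 87.39
0.229 231 199.24 213.09 mid ang 95.65 R 0.0259 w 0.0081 edges 104.58 86.81
0.229 235 199.38 213.16 mid ang 95.73 R 0.0233 w 0.0081 edges 105.61 85.97
0.229 239 199.56 213.32 mid ang 95.74 R 0.0208 w 0.0081 edges 106.83 84.79
0.229 243 199.84 214.21 mid ang 94.98 R 0.0182 w 0.0085 edges 108.23 81.99
0.229 247 198.39 216.22 mid ang 94.62 R 0.0156 w 0.0106 edges 113.62 76.24
```

Fitting the dial centre and marks gives the mark at 94.7° and the pointer at 95.6°, so about 1° is left. I'll nudge it and back off.

Emit:
jog_arm(plan=[[0,[-0.08,0.02,0],1],[0,[0,0,0],0],[0,[0,0,0],0],[0,[0.3,0,0],0],[0,[0.7,0,0],0],[0,[0,0,0],0]])

```text
time_s: 8.2
eef_pos: [0.6145, -0.0468, 0.2202]
tcp_rot: [[-0.117, 0.993, 0.0], [0.993, 0.117, 0.0], [0.0, 0.0, -1.0]]
wrist_force: [0.2, -0.6, -0.4]
grip_width: 0.0002
```

```bash
cat > pm.py <<'E'
from ov import *
c=robot.calibration("wrist"); p,d=robot.snapshot("wrist"); g=cv2.cvtColor(p,cv2.COLOR_BGR2GRAY)
C=np.array([.57385,-.07795]); f=lambda v:np.degrees(np.arctan2(v[1],v[0]))
def mids(h,Rs,guess=94.7,wd=.009):
    out=[]
    for R in Rs:
        ts=np.linspace(-.012,.012,97); u=np.array([np.cos(np.radians(guess)),np.sin(np.radians(guess))]); w=np.array([-u[1],u[0]])
        pts=np.array([[*(C+R*u+t*w),h] for t in ts]); uv=proj(pts,c).astype(np.float32)
        row=cv2.remap(g,uv[:,0].reshape(1,-1),uv[:,1].reshape(1,-1),cv2.INTER_LINEAR)[0].astype(float)
        th=(row.min()+np.percentile(row,80))/2; k=ts[row<th]
        out.append((R,round((k.min()+k.max())/2*1e3,2),round((k.max()-k.min())*1e3,1),round(guess+np.degrees(np.arctan((k.min()+k.max())/2/R)),2)))
    return out
print("pointer",mids(.229,[.02,.024,.028,.032,.035]))
print("tip",mids(.229,[.041,.044,.047]))
print("mark",mids(.223,[.051,.052,.053,.054]))
E
python3 - <<'E'
from pm import *
cv2.imwrite("pics/w8.png",cv2.resize(p[150:300,130:300],None,fx=4,fy=4,interpolation=cv2.INTER_CUBIC))
print(robot.sense()["eef_pos"])
E
```

```text
pointer [(0.02, np.float64(-0.13), np.float64(8.2), np.float64(94.34)), (0.024, np.float64(0.0), np.float64(8.0), np.float64(94.7)), (0.028, np.float64(0.13), np.float64(7.8), np.float64(94.96)), (0.032, np.float64(0.25), np.float64(8.0), np.float64(95.15)), (0.035, np.float64(0.25), np.float64(8.0), np.float64(95.11))]
tip [(0.041, np.float64(-0.37), np.float64(5.2), np.float64(94.18)), (0.044, np.float64(-0.38), np.float64(4.8), np.float64(94.21)), (0.047, np.float64(-0.37), np.float64(5.2), np.float64(94.24))]
mark [(0.051, np.float64(0.0), np.float64(3.5), np.float64(94.7)), (0.052, np.float64(0.0), np.float64(3.5), np.float64(94.7)), (0.053, np.float64(0.13), np.float64(3.8), np.float64(94.84)), (0.054, np.float64(0.0), np.float64(4.0), np.float64(94.7))]
[ 0.6145383  -0.04737373  0.22018178]
```

View pics/w8.png

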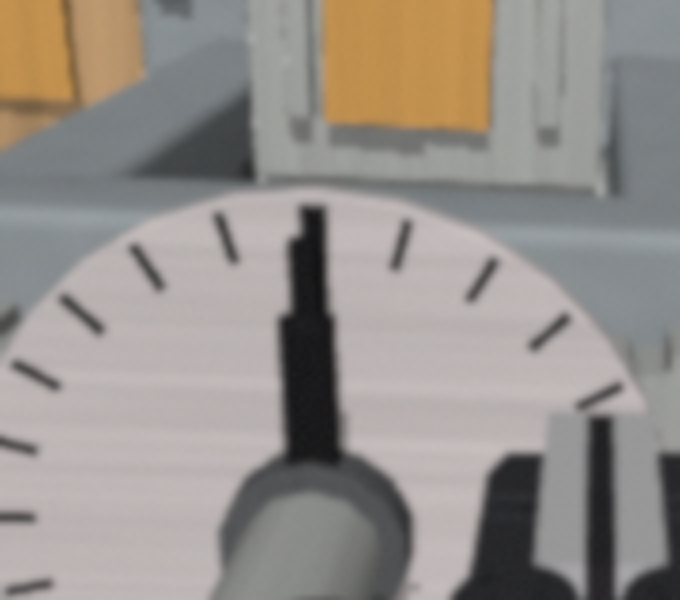

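The pointer is now at about 94.4–95.1° against 94.7° for the mark, so it is on the mark within about 0.4°. The finger is clear of the bar. Next I go up, over, and behind the strip's rear end.

Emit:
jog_arm(plan=[[0,[0,0,-4],0],[0,[0,0,-4],0],[0,[4.05,-0.75,0],0],[0,[4.05,-0.75,0],0],[0,[4.05,-0.75,0],0],[0,[4.05,-0.75,0],0],[0,[4.05,-0.75,0],0],[0,[0,0,4],2.5],[0,[0,0,4],0],[0,[0,0,4],0],[0,[0,0,4],0],[0,[0,0,0],0]])

```text
time_s: 9.45
eef_pos: [0.5519, 0.1484, 0.1365]
tcp_rot: [[-0.072, 0.997, -0.006], [0.997, 0.072, -0.002], [-0.002, -0.006, -1.0]]
wrist_force: [-0.4, -0.3, 1.1]
grip_width: -0.0001
```

```bash
python3 - <<'E'
from ov import *
s=robot.sense();c=robot.calibration("wrist");p,d=robot.snapshot("wrist"); X=cloud(d,c); cv2.imwrite("pics/w9.png",p)
print(s["time_s"],s["eef_pos"],s["wrist_force"],s["q"]); print(c["world_from_camera"][:3,3])
hsv=cv2.cvtColor(p,cv2.COLOR_BGR2HSV)
m=(abs(X[...,2]-.106)<.004)&(hsv[...,1]>140)&(abs(X[...,0]-.56)<.04)&(X[...,1]<.2)
q=X[m]; print(len(q),cv2.minAreaRect((q[:,:2]*1000).astype(np.float32)),np.median(q[:,2]))
E
```

```text
9.45 [0.5519103  0.1483692  0.13652668] [-0.44021064 -0.27702988  1.13365601] [-0.49586768  0.8119727   0.35931758  1.57656862 -0.35425859  0.82462407
  0.07654377]
[0.54743477 0.22642794 0.31161966]
410 ((559.5380859375, 69.76983642578125), (38.42330551147461, 101.38719177246094), 3.1241536140441895) 0.10543736525110652
```

View pics/w9.png

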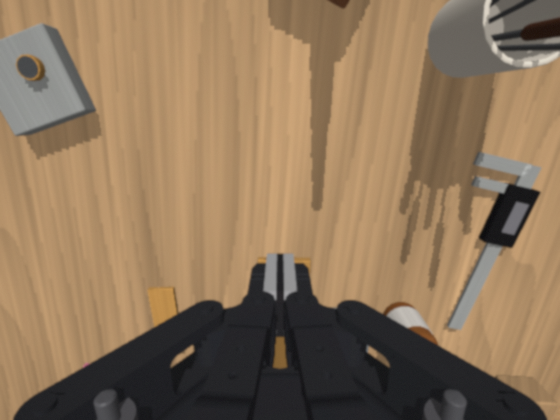

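Wrist view: the strip's rear edge is at (258–310, 260), straight ahead of the finger at column 280. I'll descend behind it.

Emit:
jog_arm(plan=[[0,[0,0,4],0],[0,[0,0,3],0],[0,[0,0,1.2],0],[0,[0,0,0],0],[0,[0,0,0],0]])

```text
time_s: 10.0
eef_pos: [0.5549, 0.1489, 0.0601]
tcp_rot: [[-0.072, 0.997, 0.002], [0.997, 0.072, 0.0], [0.0, 0.002, -1.0]]
wrist_force: [-0.1, 0.9, -0.3]
grip_width: 0.0002
```

```bash
python3 - <<'E'
from ov import *
s=robot.sense();c=robot.calibration("wrist");p,d=robot.snapshot("wrist"); X=cloud(d,c); cv2.imwrite("pics/w10.png",p)
print(s["time_s"],s["eef_pos"],s["wrist_force"])
for r in range(236,275,3): print(r,[np.round(X[r,k],4).tolist() for k in (262,270,290)])
p,d=robot.snapshot("side"); cv2.imwrite("pics/s10.png",cv2.resize(p[130:330,200:400],None,fx=3,fy=3,interpolation=cv2.INTER_CUBIC))
p,d=robot.snapshot("top"); cv2.imwrite("pics/t10.png",cv2.resize(p[120:240,240:400],None,fx=5,fy=5,interpolation=cv2.INTER_CUBIC))
E
```

```text
10.0 [0.55494104 0.14892632 0.06011158] [-0.07685588  0.92707151 -0.34173254]
236 [[0.5419, 0.1265, -0.0004], [0.5486, 0.1269, -0.0007], [0.5652, 0.1281, -0.0004]]
239 [[0.5421, 0.1234, -0.0013], [0.5488, 0.1241, -0.0009], [0.5655, 0.1251, -0.0012]]
242 [[0.5423, 0.1214, 0.0004], [0.5489, 0.1212, -0.0012], [0.5657, 0.1226, -0.0008]]
245 [[0.5424, 0.1183, -0.0004], [0.5491, 0.1188, -0.0004], [0.5659, 0.1199, -0.0005]]
248 [[0.5425, 0.1158, 0.0], [0.5493, 0.1163, 0.0], [0.566, 0.1175, 0.0002]]
251 [[0.5427, 0.1125, -0.0011], [0.5494, 0.1131, -0.0008], [0.5663, 0.1146, -0.0002]]
254 [[0.5428, 0.1097, -0.001], [0.5494, 0.1587, 0.0974], [0.5593, 0.159, 0.0967]]
257 [[0.543, 0.1073, -0.0003], [0.5494, 0.1587, 0.1007], [0.5592, 0.1593, 0.1007]]
260 [[0.5431, 0.1041, -0.001], [0.5495, 0.1588, 0.1042], [0.559, 0.1594, 0.1039]]
263 [[0.5457, 0.1544, 0.0994], [0.5496, 0.1589, 0.1074], [0.559, 0.1592, 0.1067]]
266 [[0.5459, 0.1543, 0.1022], [0.5497, 0.1591, 0.1105], [0.5588, 0.1596, 0.1104]]
269 [[0.546, 0.1549, 0.1061], [0.5498, 0.1587, 0.1126], [0.5588, 0.159, 0.1121]]
272 [[0.5462, 0.1546, 0.1084], [0.5498, 0.159, 0.1158], [0.5586, 0.1595, 0.1156]]
```

View pics/w10.png

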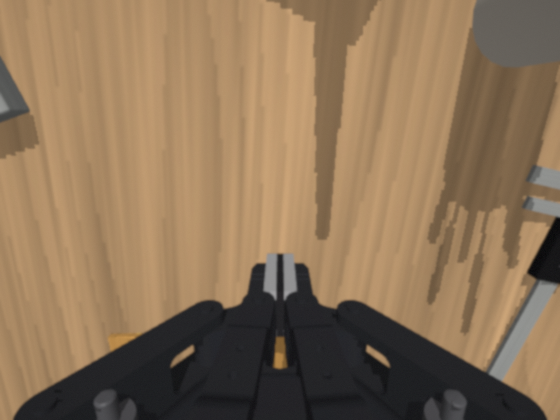

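View pics/s10.png

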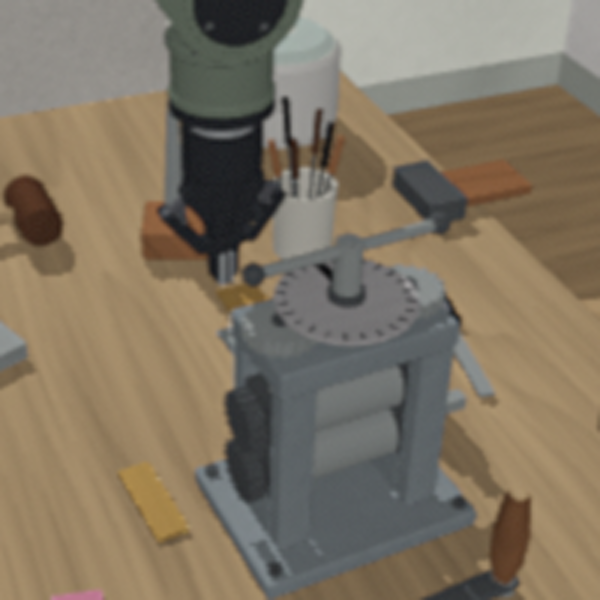

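View pics/t10.png

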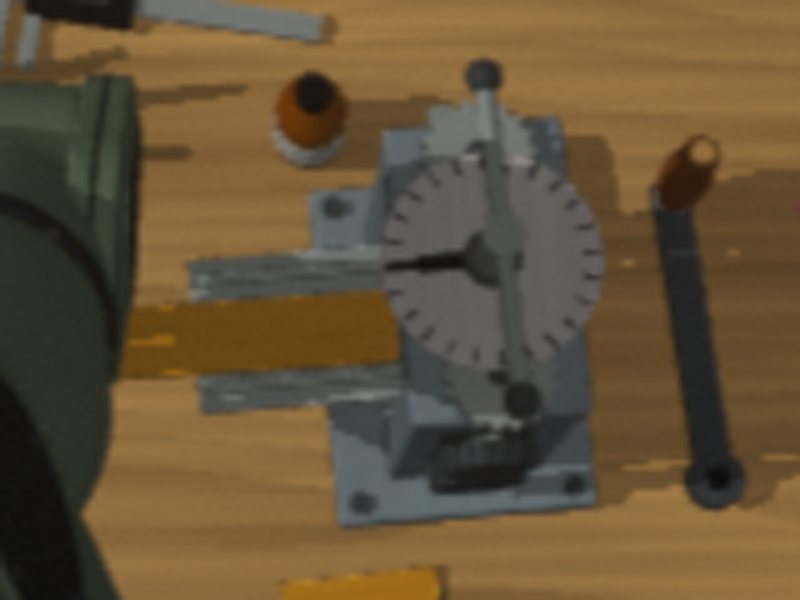

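The top view shows the pointer over the mark. The tip is at z ≈ 0.097, so I'll lower it 6 mm and push the strip.

Emit:
jog_arm(plan=[[0,[0,0,0.6],0],[0,[-0.8,0,0],0],[0,[-0.8,0,0],0],[0,[-0.3,0,0],0],[0,[-0.3,0,0],0],[0,[-0.3,0,0],0],[0,[-0.3,0,0],0],[0,[-0.3,0,0],0],[0,[-0.3,0,0],0],[0,[-0.3,0,0],0]])

```text
time_s: 11.15
eef_pos: [0.5565, 0.1118, 0.0521]
tcp_rot: [[-0.072, 0.997, 0.0], [0.997, 0.072, 0.0], [0.0, 0.0, -1.0]]
wrist_force: [0.3, 2.5, 1.6]
grip_width: -0.0002
```

```bash
python3 - <<'E'
from ov import *
s=robot.sense(); print(s["time_s"],s["eef_pos"],s["wrist_force"])
p,d=robot.snapshot("top"); cv2.imwrite("pics/t11.png",cv2.resize(p[120:240,240:400],None,fx=5,fy=5,interpolation=cv2.INTER_CUBIC))
s=robot.sense(); print(s["time_s"],s["eef_pos"],s["wrist_force"])
E
```

```text
11.15 [0.55653332 0.1118208  0.05213246] [0.26936176 2.48592584 1.55342765]
11.2 [0.55660496 0.11112542 0.05214636] [0.39554379 1.6725369  0.54098097]
```

View pics/t11.png

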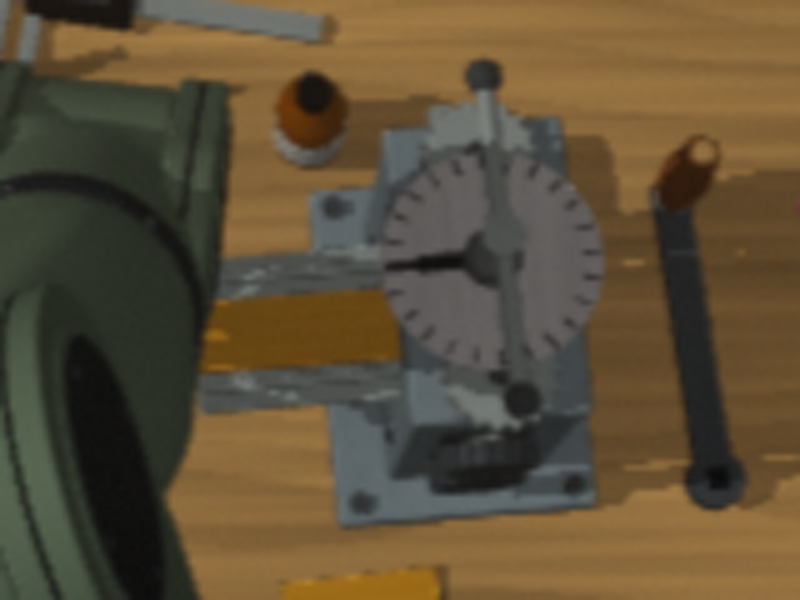

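Emit:
jog_arm(plan=[[0,[-0.2,0,0],0],[0,[-0.2,0,0],0],[0,[-0.1,0,0],0],[0,[0,0,0],0]])

```text
time_s: 11.6
eef_pos: [0.5569, 0.1067, 0.0521]
tcp_rot: [[-0.072, 0.997, -0.0], [0.997, 0.072, -0.0], [-0.0, -0.0, -1.0]]
wrist_force: [0.2, 1.3, 0.5]
grip_width: 0.0001
```

Emit:
jog_arm(plan=[[0,[-0.1,0,0],0],[0,[0,0,0],0]])

```text
time_s: 11.8
eef_pos: [0.5569, 0.1059, 0.0521]
tcp_rot: [[-0.072, 0.997, -0.0], [0.997, 0.072, -0.0], [-0.0, -0.0, -1.0]]
wrist_force: [-0.6, 1.6, 1.5]
grip_width: -0.0001
```

Emit:
jog_arm(plan=[[0,[-0.1,0,0],0],[0,[0,0,0],0]])

```text
time_s: 12.0
eef_pos: [0.557, 0.1048, 0.0521]
tcp_rot: [[-0.072, 0.997, 0.0], [0.997, 0.072, -0.0], [-0.0, -0.0, -1.0]]
wrist_force: [-0.2, 1.5, 1.7]
grip_width: -0.0
```

Emit:
jog_arm(plan=[[0,[-0.1,0,0],0],[0,[0,0,0],0]])

```text
time_s: 12.2
eef_pos: [0.5571, 0.104, 0.0521]
tcp_rot: [[-0.072, 0.997, -0.0], [0.997, 0.072, 0.0], [0.0, -0.0, -1.0]]
wrist_force: [-0.1, 4.5, 0.5]
grip_width: -0.0
```

Emit:
jog_arm(plan=[[0,[-0.1,0,0],0],[0,[0,0,0],0]])

```text
time_s: 12.4
eef_pos: [0.5571, 0.1038, 0.0521]
tcp_rot: [[-0.073, 0.997, -0.0], [0.997, 0.073, 0.001], [0.001, -0.0, -1.0]]
wrist_force: [-0.5, 8.2, 1.2]
grip_width: -0.0
```

Emit:
jog_arm(plan=[[0,[-0.05,0,0],0],[0,[0,0,0],0]])

```text
time_s: 12.6
eef_pos: [0.5571, 0.1038, 0.0521]
tcp_rot: [[-0.073, 0.997, -0.0], [0.997, 0.073, 0.002], [0.002, -0.0, -1.0]]
wrist_force: [0.2, 11.1, 2.3]
grip_width: 0.0002
```

The strip stopped: TCP y = 0.1038 against a predicted 0.104, with force rising to 11 N and no motion. I back off straight, then rise and look.

Emit:
jog_arm(plan=[[0,[0.5,0,0],0],[0,[2,0,0],0],[0,[3,0,0],0],[0,[0,0,-4],0],[0,[0,0,-4],0],[0,[0,0,-4],0],[0,[0,0,-4],0],[0,[0,0,-4],0],[0,[4,0,-3],0],[0,[4,0,0],0],[0,[0,0,0],0]])

```text
time_s: 13.7
eef_pos: [0.5464, 0.2422, 0.2819]
tcp_rot: [[-0.078, 0.997, -0.0], [0.997, 0.078, 0.002], [0.002, -0.0, -1.0]]
wrist_force: [-0.2, -0.3, -1.5]
grip_width: -0.0004
```

```bash
python3 - <<'E'
from ov import *
s=robot.sense(); print(s["time_s"],s["eef_pos"],s["wrist_force"])
p,d=robot.snapshot("top"); cv2.imwrite("pics/t12.png",cv2.resize(p[120:240,240:400],None,fx=5,fy=5,interpolation=cv2.INTER_CUBIC))
cv2.imwrite("pics/t12f.png",p)
E
```

```text
13.7 [0.54642785 0.24216972 0.28188358] [-0.15573387 -0.33556281 -1.52957559]
```

View pics/t12.png

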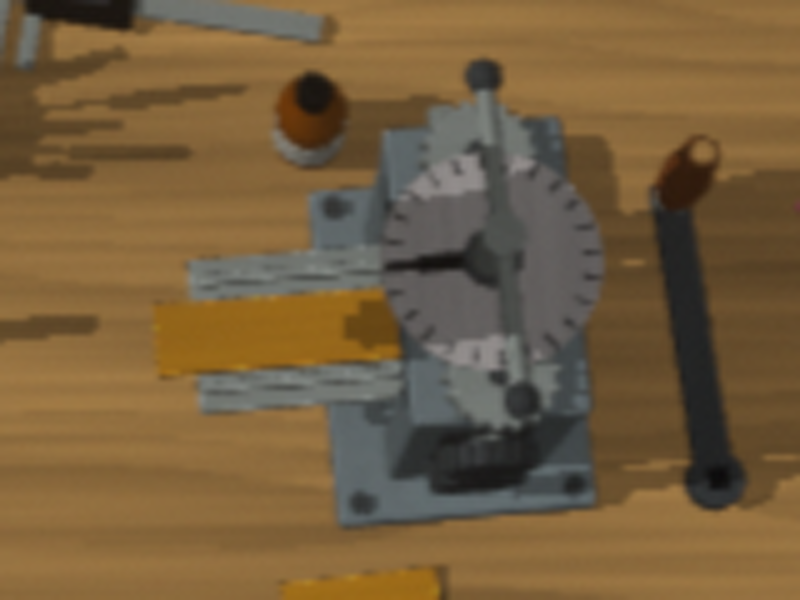

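View pics/t12f.png

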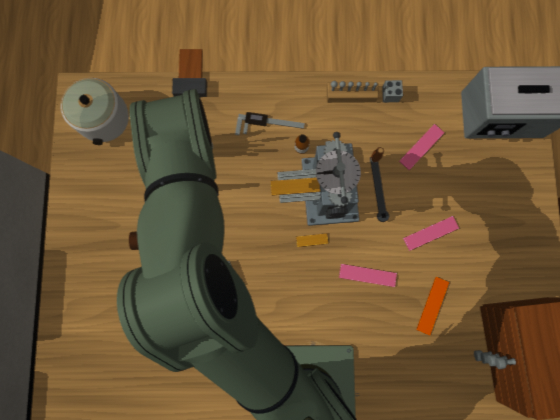

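```bash
python3 - <<'E'
from pm import *
cv2.imwrite("pics/w12.png",p)
X=cloud(d,c); hsv=cv2.cvtColor(p,cv2.COLOR_BGR2HSV)
print(c["world_from_camera"][:3,3], proj(np.array([[.57385,-.07795,.223],[.56,.1,.106]]),c))
ct=robot.calibration("top"); z=lambda a:(np.array(a,float)+.5)/5-.5+np.array([240,120])
q=px2plane(z([[155,306],[160,376]]),.106,ct); print(q, [np.dot(k[:2]-C,[-.075,.997]) for k in q])
E
```

```text
Traceback (most recent call last):
  File "pm.py", line 13, in <module>
    print("pointer",mids(.229,[.02,.024,.028,.032,.035]))
                    ~~~~^^^^^^^^^^^^^^^^^^^^^^^^^^^^^^^^
  File "pm.py", line 11, in mids
    out.append((R,round((k.min()+k.max())/2*1e3,2),round((k.max()-k.min())*1e3,1),round(guess+np.degrees(np.arctan((k.min()+k.max())/2/R)),2)))
                         ~~~~~^^
ValueError: zero-size array to reduction operation minimum which has no identity
```

Emit:
jog_arm(plan=[[0,[0,0,-4],0],[0,[0,0,-4],0],[0,[-4,0,0],0],[0,[-4.5,0,0],0],[0,[-4.5,0,0],0],[0,[-4.5,0,0],0],[0,[-4.5,0,0],0],[0,[-2,0,0],0],[0,[0,0,0],0],[0,[0,0,0],0],[0,[0,0,0],0]])

```text
time_s: 14.9
eef_pos: [0.5647, -0.0017, 0.362]
tcp_rot: [[-0.072, 0.997, -0.0], [0.997, 0.072, 0.0], [0.0, -0.0, -1.0]]
wrist_force: [-0.4, 0.4, 1.0]
grip_width: -0.0002
```

```bash
python3 - <<'E'
from h import *
p,d=robot.snapshot("wrist"); cv2.imwrite("pics/w12.png",p)
from pm import *
ct=robot.calibration("top"); z=lambda a:(np.array(a,float)+.5)/5-.5+np.array([240,120])
q=px2plane(z([[155,306],[160,376]]),.106,ct); print(q, [np.dot(k[:2]-C,[-.075,.997]) for k in q])
cv2.imwrite("pics/w12z.png",cv2.resize(p[60:280,170:390],None,fx=2.7,fy=2.7,interpolation=cv2.INTER_CUBIC))
E
```

```text
pointer [(0.02, np.float64(0.5), np.float64(7.5), np.float64(96.13)), (0.024, np.float64(0.75), np.float64(7.0), np.float64(96.49)), (0.028, np.float64(0.87), np.float64(7.3), np.float64(96.49)), (0.032, np.float64(0.87), np.float64(7.3), np.float64(96.27)), (0.035, np.float64(0.87), np.float64(6.8), np.float64(96.13))]
tip [(0.041, np.float64(0.63), np.float64(3.8), np.float64(95.57)), (0.044, np.float64(0.63), np.float64(3.8), np.float64(95.51)), (0.047, np.float64(0.63), np.float64(3.8), np.float64(95.46))]
mark [(0.051, np.float64(0.0), np.float64(3.5), np.float64(94.7)), (0.052, np.float64(0.0), np.float64(3.5), np.float64(94.7)), (0.053, np.float64(0.0), np.float64(3.5), np.float64(94.7)), (0.054, np.float64(0.0), np.float64(3.5), np.float64(94.7))]
[[0.57907737 0.09244543 0.106     ]
 [0.54008281 0.0898376  0.106     ]] [np.float64(0.16949219496988713), np.float64(0.16981677580207197)]
```

View pics/w12.png

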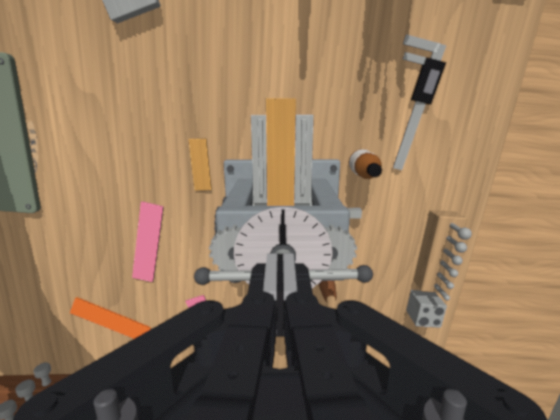

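View pics/w12z.png

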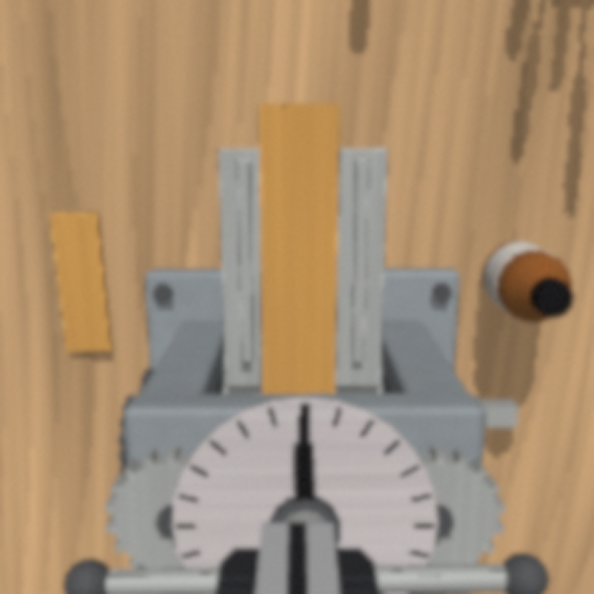

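The views disagree by about 1°, so I'll refit the dial centre in this symmetric view.

```bash
python3 - <<'E'
from h import *
from scipy.optimize import least_squares
from scipy.ndimage import map_coordinates
c=robot.calibration("wrist"); ps=[robot.snapshot("wrist")[0] for _ in range(2)]
g=np.mean([cv2.cvtColor(p,cv2.COLOR_BGR2GRAY).astype(float) for p in ps],0)
def polar(C,h,R,ang):
    a=np.radians(ang); P=np.stack([C[0]+R*np.cos(a),C[1]+R*np.sin(a),np.full_like(a,h)],-1)
    uv=proj(P,c); return map_coordinates(g,[uv[:,1],uv[:,0]],order=1)
# darkness-centroid of each short mark at radii .047..053
def marks(C):
    out=[]
    for k in list(range(-5,0))+list(range(1,6)):
        a0=94.7+15*k; an=np.linspace(a0-5,a0+5,101)
        prof=np.mean([polar(C,.223,R,an) for R in (.048,.05,.052)],0)
        w=np.clip(np.percentile(prof,70)-15-prof,0,None)
        out.append((k,(w*an).sum()/w.sum()))
    return np.array(out)
C=np.array([.57385,-.07795])
for it in range(6):
    m=marks(C)
    # residual angle(deg)->lateral mm ; solve for phi0, dC
    th=np.radians(m[:,1]); r=np.radians(m[:,1]-15*m[:,0])
    # true = phi0 ; measured about C: r = phi0 + (dC . t)/R,  t=(-sin,cos)
    A=np.stack([np.ones(len(r)),-np.sin(th)/.05,np.cos(th)/.05],1)
    s=np.linalg.lstsq(A,r,rcond=None)[0]; C=C+s[1:]
    print(C.round(5),np.degrees(s[0]).round(2),np.degrees(A@s-r).round(2))
phi=np.degrees(s[0])
an=np.linspace(phi-20,phi+20,401)
for h,Rs in ((.229,(.02,.024,.028,.032,.036)),(.229,(.041,.044,.047,.049)),(.223,(.0525,.053,.054))):
    for R in Rs:
        prof=polar(C,h,R,an); t=(prof.min()+np.percentile(prof,75))/2; k=an[prof<t]
        print(h,R,"mid",((k.min()+k.max())/2-phi).round(2),"width mm",(np.radians(k.max()-k.min())*R*1e3).round(2))
E
```

```text
[ 0.57331 -0.07822] 94.24 [-0.01  0.02  0.08 -0.08 -0.04 -0.    0.    0.05  0.08 -0.09]
[ 0.5733  -0.07823] 94.22 [-0.03  0.06  0.06 -0.08 -0.04 -0.01  0.    0.04  0.1  -0.1 ]
[ 0.5733  -0.07823] 94.22 [-0.03  0.06  0.06 -0.08 -0.04 -0.01  0.    0.04  0.1  -0.1 ]
[ 0.5733  -0.07823] 94.22 [-0.03  0.06  0.06 -0.08 -0.04 -0.01  0.    0.04  0.1  -0.1 ]
[ 0.5733  -0.07823] 94.22 [-0.03  0.06  0.06 -0.08 -0.04 -0.01  0.    0.04  0.1  -0.1 ]
[ 0.5733  -0.07823] 94.22 [-0.03  0.06  0.06 -0.08 -0.04 -0.01  0.    0.04  0.1  -0.1 ]
0.229 0.02 mid 0.3 width mm 7.05
0.229 0.024 mid 0.85 width mm 7.5
0.229 0.028 mid 1.0 width mm 7.33
0.229 0.032 mid 1.15 width mm 7.09
0.229 0.036 mid 0.95 width mm 6.97
0.229 0.041 mid 0.55 width mm 4.22
0.229 0.044 mid 0.5 width mm 3.99
0.229 0.047 mid 0.5 width mm 3.94
0.229 0.049 mid 0.5 width mm 3.93
0.223 0.0525 mid 6.5 width mm 15.76
0.223 0.053 mid 6.35 width mm 15.63
0.223 0.054 mid 6.7 width mm 16.59
```

```bash
python3 - <<'E'
from h import *
p,d=robot.snapshot("top"); a=cv2.imread("pics/top0.png"); cv2.imwrite("pics/t13.png",p)
df=cv2.absdiff(p,a).max(2); df=cv2.GaussianBlur(df,(3,3),0)
v=np.hstack([a,p]); cv2.imwrite("pics/diff.png",(df>40).astype(np.uint8)*255)
E
```

```text
(no output)
```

View pics/t13.png

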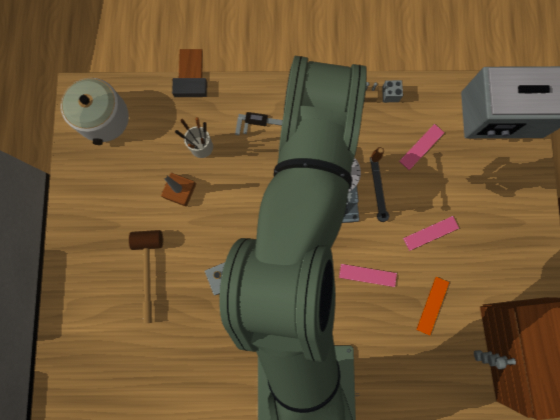

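View pics/diff.png

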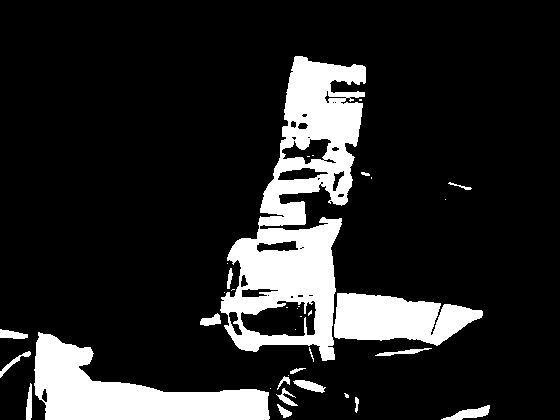

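The picture difference shows only the arm and its shadow, so the bystanders have not moved. The strip and pointer are in place and the robot is clear, so I'm handing in.

```bash
python3 -c "
from rig import robot
print(robot.job_done(), robot.sense()['time_s'])"
```

```text
the job is handed in; nothing more can be done
the job is handed in; nothing more can be done
```

The job is handed in, after about 15 s of the 54 s allowed. I pushed the T-bar about 70° clockwise until its pointer stood on the long mark. Then I pushed the strip end on until it stopped against the rolls, backed off and raised the arm clear.

**Pointer:** the last close wrist view put it 0.5–1° short of the centre of the mark, which is itself about 4° wide. The view just after the last nudge gave within about 0.4°, so the two disagree slightly. I left it there rather than touch the bar again after the strip.

**Strip:** it stopped where predicted (fingertip at y = 0.1038 against 0.104), and the push force rose to 11 N with no further motion. The rear end measured 170 mm from the mill's centre in the top camera (172 expected; each top-camera pixel is about 2.5 mm). The wrist view shows it flat and straight between the guides.

**Bystanders:** the before/after top pictures differ only by the arm, its shadow and the mill work. The offcut and oil bottle, and parts of the calliper and steel bench block, were under the arm in the last top picture. The offcut, bottle and calliper looked unmoved in the other late views; the bench block showed only in part.

**Fingertip height disagreed:** the cameras showed the finger's end about 37 mm above the reported tool point. My first push passed over the bar without touching it, and I worked from the camera-measured height after that.

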